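# Right the upturned dish and run it on the decorating turntable

### The arm

A 6-joint arm with a two-finger parallel gripper is mounted at the origin on the work surface. World frame = base frame: x ahead of the robot, y to its left, z up, the work surface at z = 0. Lengths are in mm, angles in rad, forces in N, time in s.
With the tool pointing down it reaches from about 300 to 825 mm from the base axis. Payload 5.4 kg.
Tool frame: the origin (TCP) lies between the finger pads; the fingertips stand 11 mm ahead of it and the grasp point (between the pads) lies 8 mm behind it; z points along the fingers, y is the line along which they close (so a half turn about z gives the same grasp; the last joint's range is limited). The gripper opens to 92 mm and grips with 3 to 60 N. Pads are 20 mm wide; open, the fingers measure 128 mm over their backs; the gripper's body (75 mm by 189 mm) begins 69 mm behind the grasp point.
Start: joints at [0.946, 0.158, 1.597, -0, 1.386, -0.21], TCP at [231.737, 526.217, 225.601] pointing down, gripper open.
Joint ranges: [-2.91, 2.91], [-0.94, 2.29], [0.18, 2.7], [-1.29, 4.43], [0.17, 2.64], [-3, 3]. Speed limits (rad/s): [2.57, 2.57, 3.14, 3.14, 3.14, 3.14].

### API

Orientations are given as [roll, pitch, yaw] about the fixed x, y, z axes, in that order (R = Rz(yaw) Ry(pitch) Rx(roll)).
In Python, from cell import readout, viewer, robot gives the robot as it stands. The module is installed in compiled form; this text tells all that it offers.
- The arm moves only by the shell command python3 -m handwheel 'ROWS' [FORCE]. ROWS is text: rows parted by semicolons, each of 7 numbers parted by spaces: the shift along the tool's x, y, z as a fraction of full scale, then the turn, a rotation vector about the tool's x, y, z as a fraction of full scale, then the opening, from -1 (shut) to 1 (fully open). A call has 1 to 10 rows; each row is the pose to reach, as a shift and turn from the pose commanded when the call began, along the tool's axes at that moment; what a row does not reach only later rows make up. Full scale, the value 1, is 0.5 m for a shift and 90 degrees for a turn. A row lasts 1/12 s, in which the tool goes at most 41.7 mm and 7.16 degrees, less where a joint would pass 70% of its speed; a pose out of reach is approached as far as the arm can. A call with a number of a shift or a turn outside -1 to 1 is refused whole. A call with a gripper value outside its range is refused whole. The fingers move at their own pace and stop on an object; FORCE is the grip in N (left out, the last holds). Time passes only in rows, so rows that repeat a pose let the fingers close. It gives the time, the measured TCP pose, the force, the opening and the grip force at its end, in the units of the state.
- readout.get_state(): the state, without advancing time (a new reading comes with each control period).
- viewer.capture(name): name is "side" or "top"; returns a dict with "color" (480x640x3 uint8, red, green, blue), "K" (3x3 intrinsics, pixels), "R" (3x3) and "t" (3): a world point X has camera coordinates R X + t. Camera axes: x right, y down, z forward; pixel columns grow to the right and rows downward; lengths in mm; the calibration is good to about 2 mm. A picture is of the moment at which its call begins. There is no depth.
- robot.hand_in(): hands the job in; it is judged then, once.
The state is a dict: "t": time; "joint_positions": joint angles; "qvel": joint speeds; "joint_torque": joint torques, N m; "tool_pos": TCP position; "ee_rot": TCP orientation; "force": force on the tool from outside, world axes, zero at the start; "wrist_torque": the same for the moment, N m; "finger_gap": finger opening in mm; "finger_force": force on a finger pad.
Only numpy, scipy, OpenCV 4.12 (cv2) and the standard library are available. Lean on these libraries where they do the work, as an engineer would, in place of code of your own. Each camera call takes 0.05 s, during which the arm holds its last target. There are 200 camera calls.

### The job

One of the three small square dishes lies upside down: turn it the right way up and stand it in the middle of the decorating turntable, setting it down gently at every step rather than dropping it or letting it topple. Then flick the turntable round by its finger peg so that it runs freely by itself, and see it through at least one whole turn altogether, the dish staying in the middle, clear of the scraper; leave alone the scraper, the other dishes, the jam jar, the blue pot and the biscuit cutter.

Things in the scene. Friction and masses are not known exactly. Their poses are not given: they have to be found in the camera images.
- dish_center (a point): Centre of the dish that starts upside down: square white stoneware, 60 x 60 mm, 36 mm high, about 180 g, walls 6 mm, open on its +z side. The point is half-way up (18 mm from rim and foot); x and y are square to the side walls, z points out of the mouth (down at the start). It stands stably on any of its four flat sides (centre then 30 mm up).
- spare_a_center (a point): Centre (18 mm up) of another dish of the same shape, the right way up; a bystander.
- spare_b_center (a point): Centre (18 mm up) of a third dish of the same shape, the right way up; a bystander.
- dish: The dish that starts upside down, same origin and axes as dish_center. Its underside (-z) has a round foot 46 mm across and 3 mm high with an unglazed brown edge and spot, which shows on top while the dish is upside down.
- turntable: The decorating turntable: fixed aluminium base carrying a round white platter 220 mm across and the scraper. Origin on the worktop below the platter's axis, z up; +x points from the axis to the scraper.
- platter_top (a point): Centre of the platter, on top of its round black rubber pad (88 mm across, 2 mm thick): 52 mm above the worktop; the white platter around it is at 50 mm. Turns with the platter.
- peg (a point): The steel finger peg near the platter's rim: 12 mm diameter, standing 24 mm up from the platter (top at 74 mm above the worktop), 97 mm from the axis; the point is half-way up. Turns with the platter; starts roughly opposite the scraper.
- platter (a joint): Total turn of the platter in rad, counter-clockwise from above positive, counts on over many turns; starts within 0.5 of 0. It runs on a light bearing: pushed off at 3 rad/s it coasts about a whole turn or more.
- scraper: The fixed steel side scraper, same origin and axes as the turntable: a post 12 mm thick at 135 mm from the axis along +x, a level arm 10 mm wide from there inwards (underside 86 mm, top 94 mm above the worktop), and a blade at its inner end. The peg passes under the arm and outside the blade.
- jam_jar: Jam jar, 68 mm diameter, 85 mm high, a bystander beyond the work; origin under its middle.
- sugar_pot: Blue pot, 72 mm diameter, 70 mm high, a bystander; origin under its middle.
- cutter: Steel ring-shaped biscuit cutter, 64 mm diameter, 22 mm high, a bystander; origin under its middle.
- scraper_blade (a point): Middle of the inner face of the scraper's flat blade, 58 mm from the axis: 26 mm wide, 4 mm thick, hanging from 90 down to 56 mm above the worktop.
Not all that is in view belongs to the job. Leave any red or yellow look-alike of the dish alone.

How it is judged (in metres and radians):
On the way, in this order (a step that is already met when the one before it is completed fails the run):
1. the dish stands the right way up in the middle of the platter, let go, the platter still (angle between dish_center's own z axis and vertical below 0.1 rad and horizontal distance between dish_center and platter_top below 0.01 m and z of dish_center in the frame of platter_top between 0.014 and 0.022 m and contact force between the fingers and dish below 0.1 N and velocity of joint platter between -0.25 and 0.25 rad/s), for 0.2 s.
2. the turntable runs by itself, the fingers off it (contact force between each of the arm, the fingers and turntable below 0.1 N and (velocity of joint platter above 0.4 rad/s or velocity of joint platter below -0.4 rad/s)), for 0.4 s.
At the end, for the whole second after the job is handed in: The dish stands the right way up (within 0.1 rad) on the platter's pad, its centre within 10 mm of the platter's axis, and the platter has made about one whole turn or more in all (joint beyond 5.7 rad either way) (angle between dish_center's own z axis and vertical below 0.1 rad and horizontal distance between dish_center and platter_top below 0.01 m and z of dish_center in the frame of platter_top between 0.014 and 0.022 m and (value of joint platter above 5.7 rad or value of joint platter below -5.7 rad)); the robot touches nothing.
It fails at once if the dish is dropped, thrown or left to topple (turning faster than 9 rad/s or moving faster than 1.2 m/s) (angular speed of dish above 9 rad/s or linear speed of dish above 1.2 m/s).
It fails at once if the dish or the robot strikes the scraper (contact force between any of dish, the fingers, the arm and scraper above 3 N).
It fails at once if a bystander is moved more than 30 mm (distance of any of spare_a_center, spare_b_center, jam_jar, sugar_pot, cutter from where it was at the start of the episode above 0.03 m).
It also fails if it takes over 72 s, if anything falls off the work surface, if the arm or the gripper's body presses on something with over 40 N, if the wrist force passes 120 N, or if a joint passes its speed limit or range.

## Working session

There is one attempt and no reset: what is moved stays moved. The work goes in short steps, Python scripts to look and compute and a shell command to move; the robot and the scene stay as the last step left them, time stands still between calls to the robot, and variables do not carry over. Pictures are saved under pics/ and viewed, at most 10 in all, crops included, and the job is handed in when it is done.

```bash
mkdir -p pics; cat > h.py <<'E'
import numpy as np, cv2
from cell import readout, viewer, robot
from scipy.spatial.transform import Rotation as Ro
def cap(n,f):
    c=viewer.capture(n); cv2.imwrite('pics/'+f+'.png',c['color'][:,:,::-1]); np.savez('pics/'+f+'.npz',**c); return c
def ray(c,u,v,z):
    K,R,t=np.array(c['K']),np.array(c['R']),np.array(c['t']); o=-R.T@t; d=R.T@np.linalg.inv(K)@[u,v,1]
    return (o+d*(z-o[2])/d[2]).round(1)
def px(c,X):
    p=np.array(c['K'])@(np.array(c['R'])@np.array(X)+np.array(c['t'])); return (p[:2]/p[2]).round(1)
def st():
    s=readout.get_state(); print(s['t'],np.round(s['tool_pos'],1),np.round(s['ee_rot'],3),np.round(s['joint_positions'],2),np.round(s['force'],1),s['finger_gap'],s['finger_force']); return s
E
python3 - <<'E'
from h import *
for n in('top','side'):
    c=cap(n,n+'0'); print(n,c['K'],c['R'],c['t'])
st()
E
```

```text
top [[459.61026856   0.         316.43233229]
 [  0.         459.61026856 234.10589648]
 [  0.           0.           1.        ]] [[-0.02278483 -0.9996279  -0.01499685]
 [-0.99745945  0.02374301 -0.06716329]
 [ 0.06749437  0.01342844 -0.99762928]] [ -75.45629122  614.7276945  1073.94479918]
side [[599.36126657   0.         320.5545698 ]
 [  0.         599.36126657 230.52765031]
 [  0.           0.           1.        ]] [[ 0.84434558 -0.53553788  0.01672485]
 [-0.39383014 -0.64148436 -0.65832791]
 [ 0.36328826  0.54926951 -0.75254544]] [-575.13072706  261.0491268  1129.25679353]
0.1 [231.4 525.8 224.7] [-3.14  -0.     2.727] [ 0.95  0.16  1.6  -0.    1.39 -0.21] [ 0.4 -0.3 -0.1] 91.67323748111512 0.0
```

View pics/top0.png

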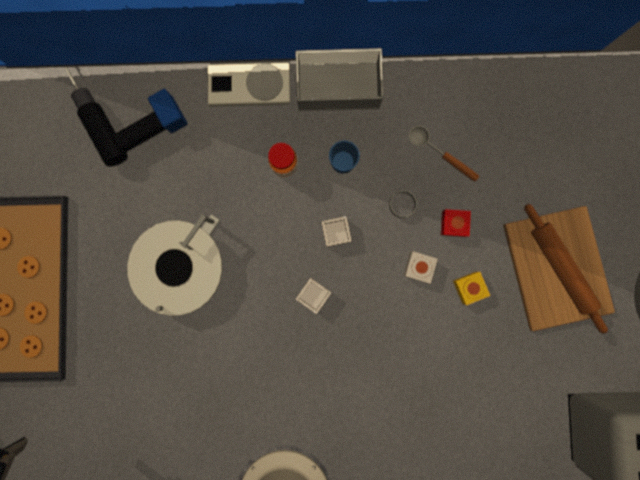

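View pics/side0.png

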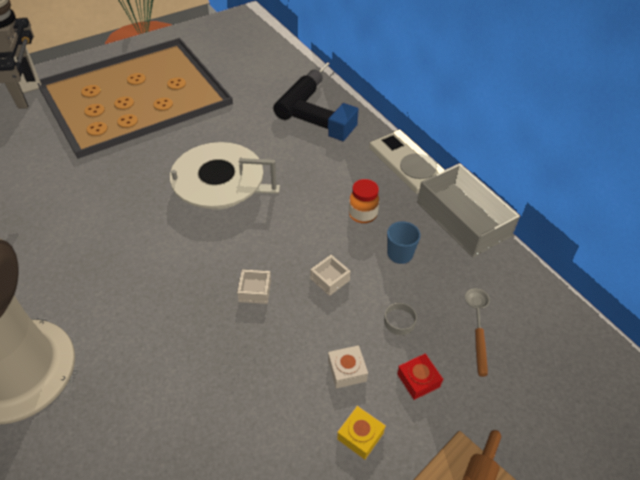

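Top view candidates: a white dish with a brown spot at (422,267); red (457,222) and yellow (473,288) look-alikes; upright spares at (337,231) and (313,296). By the description I choose the white one at (422,267). The platter pad is at (174,267), the scraper at about (205,228) and the peg at (160,308).

```bash
python3 - <<'E'
from h import *
c=np.load('pics/top0.npz'); s=np.load('pics/side0.npz')
a=c['color'][237:297,392:452,::-1]; b=c['color'][195:330,110:245,::-1]; d=s['color'][335:395,318:378,::-1]
r=lambda i:cv2.resize(i,(390,390),interpolation=cv2.INTER_CUBIC)
im=np.hstack([r(a),r(b)]); cv2.imwrite('pics/crop1.png',np.clip(im*1.0,0,255).astype('uint8'))
# dish top face mask: spot + white outline
g=c['color'].astype(int)
sub=g[237:297,392:452]; m=(sub.min(2)>110).astype('uint8')
sp=((sub[:,:,0]-sub[:,:,2])>60)
ys,xs=np.nonzero(sp); print('spot',xs.mean()+392,ys.mean()+237, ray(c,xs.mean()+392,ys.mean()+237,36))
mm=((sub[:,:,0]>110)).astype('uint8'); cn=max(cv2.findContours(mm,0,2)[0],key=cv2.contourArea)
r_=cv2.minAreaRect(cn); p=cv2.boxPoints(r_)+[392,237]; P=np.array([ray(c,*q,33) for q in p]); print(p,P, np.linalg.norm(np.diff(P,axis=0),axis=1))
k=(g[225:310,130:225].max(2)<25).astype('uint8'); n,l,stt,ce=cv2.connectedComponentsWithStats(k); i=1+stt[1:,4].argmax(); print('pad',stt[i],ce[i]+[130,225],ray(c,*(ce[i]+[130,225]),52))
for n_,u,v,z in [('peg',160,308,74),('scr',205,228,94),('spA',337,231,36),('spB',313,296,36),('red',457,222,36),('yel',473,288,36),('jar',282,153,85),('pot',344,157,70),('cut',403,205,22)]: print(n_,ray(c,u,v,z))
E
```

```text
spot 421.46715328467155 267.0729927007299 [ 529.1 -332.5   36. ]
[[404.02752495 275.90825653]
 [411.84403992 249.85321236]
 [438.26605988 257.77981949]
 [430.449543   283.83486176]] [[ 509.4 -291.9   33. ]
 [ 569.7 -312.3   33. ]
 [ 549.8 -373.1   33. ]
 [ 489.7 -352.5   33. ]] [63.65728552 63.97382277 63.53243266]
pad [ 27  25  34  35 921] [173.48425624 267.31161781] [541.6 241.8  52. ]
peg [450.9 265.2  74. ]
scr [627.4 157.3  94. ]
spA [ 617.9 -138.4   36. ]
spB [467.7 -78.7  36. ]
red [ 632.3 -419.4   36. ]
yel [ 478.1 -449.6   36. ]
jar [794.6 -16.7  85. ]
pot [ 785.3 -157.7   70. ]
cut [ 677.2 -297.3   22. ]
```

View pics/crop1.png

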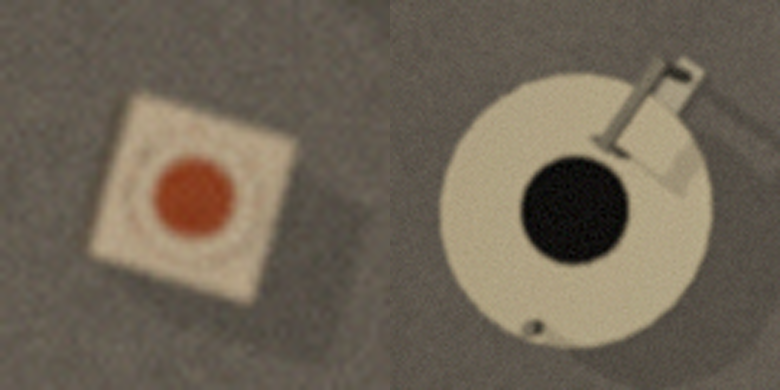

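The crop confirms it: white body, brown spot (421.5,267) and square edges at -18.7°, with its centre near (529,-332). The right-hand half shows the pad centre (174,267.5), the peg at about (160,308) and the scraper pointing at about -41°.

Plan: two 90° flips about the closing axis, standing the dish on its side in between. Each flip swings the tool tangentially from about -35° to +55°.

```bash
cat >> h.py <<'E'
def tgt(g,ax,th):
    """grasp point g, closing axis heading ax deg, tilt th deg (to the right) -> tool-frame row numbers"""
    s=readout.get_state(); R0=Ro.from_euler('xyz',s['ee_rot'])
    R=Ro.from_euler('ZX',[ax+90,180],degrees=True)*Ro.from_euler('y',-th,degrees=True)
    p=np.array(g)+8*R.as_matrix()[:,2]
    d=R0.inv().apply(p-np.array(s['tool_pos']))/500; w=(R0.inv()*R).as_rotvec()/(np.pi/2)
    print('row',d.round(3),w.round(3),'rows',np.linalg.norm(d)*12,np.linalg.norm(w)*90/7.16)
def now():
    s=st(); R=Ro.from_euler('xyz',s['ee_rot']).as_matrix(); print('grasp',(np.array(s['tool_pos'])-8*R[:,2]).round(1),'y',np.degrees(np.arctan2(R[1,1],R[0,1])).round(1),'z',R[:,2].round(3))
E
python3 -c "
from h import *
tgt([430,100,230],0,0);tgt([529,-332,150],-18.7,-35)"
```

```text
row [-0.707 -0.619  0.006] [-0.001  0.     0.736] rows 11.276061967776915 9.250764790900208
row [-1.235 -1.321  0.164] [-0.288  0.315  0.912] rows 21.791462261595704 12.653641787121495
```

```bash
R="-0.7 -0.62 0 0 0 0.74 1"; python3 -m handwheel '-0.7 -0.62 0 0 0 0.74 1; -0.7 -0.62 0 0 0 0.74 1; -0.7 -0.62 0 0 0 0.74 1; -0.7 -0.62 0 0 0 0.74 1; -0.7 -0.62 0 0 0 0.74 1; -0.7 -0.62 0 0 0 0.74 1; -0.7 -0.62 0 0 0 0.74 1; -0.7 -0.62 0 0 0 0.74 1; -0.7 -0.62 0 0 0 0.74 1; -0.7 -0.62 0 0 0 0.74 1'; python3 -c "
from h import *
now();tgt([529,-332,150],-18.7,-35)"
```

```text
t: 0.93
tool_pos: [406.0, 145.7, 225.4]
ee_rot: [3.142, -0.0, 1.559]
force: [1.1, 0.0, -0.8]
finger_gap: 91.6
finger_force: 0.0
0.9333 [406.  145.7 225.4] [ 3.142 -0.     1.559] [ 0.06 -0.23  1.98  0.    1.4   0.07] [ 1.1  0.  -0.8] 91.61430657582692 0.0
grasp [406.  145.7 233.4] y -0.7 z [ 0.  0. -1.]
row [-0.944  0.26   0.164] [-0.061  0.386  0.194] rows 11.911314379613717 5.479315791348168
```

```bash
python3 -m handwheel '-0.944 0.26 0.164 -0.061 0.386 0.194 1; -0.944 0.26 0.164 -0.061 0.386 0.194 1; -0.944 0.26 0.164 -0.061 0.386 0.194 1; -0.944 0.26 0.164 -0.061 0.386 0.194 1; -0.944 0.26 0.164 -0.061 0.386 0.194 1; -0.944 0.26 0.164 -0.061 0.386 0.194 1; -0.944 0.26 0.164 -0.061 0.386 0.194 1; -0.944 0.26 0.164 -0.061 0.386 0.194 1; -0.944 0.26 0.164 -0.061 0.386 0.194 1; -0.944 0.26 0.164 -0.061 0.386 0.194 1'; python3 -c "
from h import *
now();tgt([529,-332,110],-18.7,-35)"
```

```text
t: 1.77
tool_pos: [506.7, -230.6, 159.0]
ee_rot: [-3.14, -0.612, 1.248]
force: [0.3, 0.3, 1.2]
finger_gap: 91.9
finger_force: 0.0
1.7667 [ 506.7 -230.6  159. ] [-3.14  -0.612  1.248] [-0.93  0.35  1.62  0.49  1.55 -0.71] [0.3 0.3 1.2] 91.86536519013673 0.0
grasp [ 505.2 -235.   165.6] y -18.5 z [ 0.181  0.545 -0.818]
row [-0.202  0.107 -0.006] [-0.002 -0.001  0.002] rows 2.743386333806251 0.036645796790969895
```

```bash
python3 -m handwheel '-0.202 0.107 -0.006 0 0 0 1; -0.202 0.107 -0.006 0 0 0 1; -0.202 0.107 -0.006 0 0 0 1; -0.202 0.107 -0.006 0 0 0 1; -0.202 0.107 -0.006 0 0 0 1; -0.202 0.107 -0.006 0 0 0 1'; python3 - <<'E'
from h import *
now();tgt([529,-332,24],-18.7,-35)
c=cap('side','s1')
im=c['color'][280:430,250:450,::-1]; cv2.imwrite('pics/s1c.png',cv2.resize(im,(800,600),interpolation=2))
E
```

```text
t: 2.27
tool_pos: [531.0, -324.6, 104.9]
ee_rot: [-3.141, -0.612, 1.25]
force: [-0.2, 0.1, 0.6]
finger_gap: 92.2
finger_force: 0.0
2.2667 [ 531.  -324.6  104.9] [-3.141 -0.612  1.25 ] [-0.98  0.61  1.38  0.47  1.56 -0.77] [-0.2  0.1  0.6] 92.22655449857884 0.0
grasp [ 529.6 -328.9  111.5] y -18.4 z [ 0.18   0.546 -0.818]
row [-0.106  0.001  0.14 ] [-0.003 -0.001  0.003] rows 2.1007652737387303 0.049086122504568376
```

View pics/s1c.png

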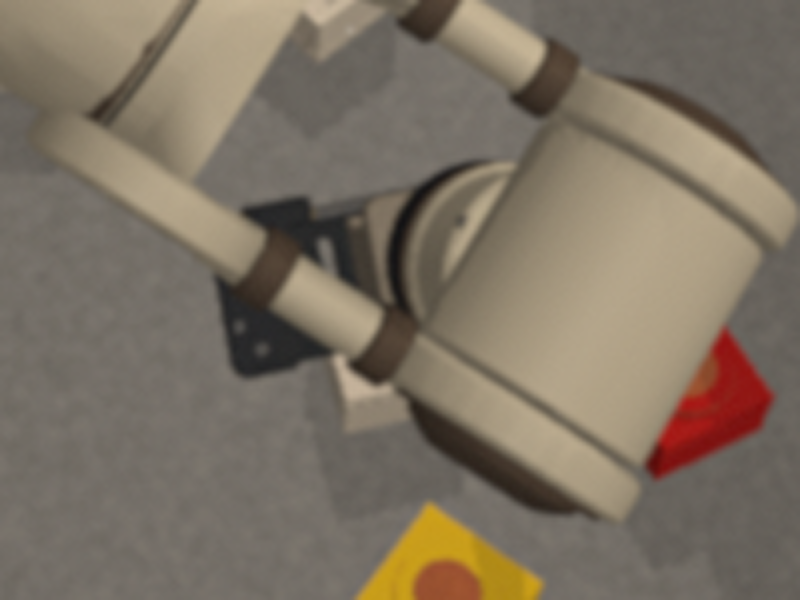

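The view is mostly blocked by the wrist. The dish still peeks out at crop (370,390), and the red and yellow blocks are clear of the fingers. I'll descend while checking force, then close.

```bash
python3 -m handwheel '-0.05 0 0.07 0 0 0 1; -0.08 0 0.11 0 0 0 1; -0.095 0 0.13 0 0 0 1; -0.106 0 0.14 0 0 0 1; -0.106 0 0.14 0 0 0 1;-0.106 0 0.14 0 0 0 1'; python3 - <<'E'
from h import *
now();tgt([529,-332,24],-18.7,-35)
E
```

```text
t: 2.82
tool_pos: [530.7, -329.0, 18.6]
ee_rot: [3.14, -0.61, 1.251]
force: [1.2, 0.3, 0.9]
finger_gap: 91.9
finger_force: 0.0
2.8167 [ 530.7 -329.    18.6] [ 3.14  -0.61   1.251] [-0.99  0.73  1.38  0.47  1.45 -0.83] [1.2 0.3 0.9] 91.89600643642099 0.0
grasp [ 529.3 -333.3   25.2] y -18.4 z [ 0.182  0.544 -0.819]
row [ 0.001 -0.001  0.003] [-0.001  0.     0.004] rows 0.04240590322843341 0.047533887575939134
```

```bash
python3 -m handwheel '0 0 0 0 0 0 0.4; 0 0 0 0 0 0 0.3; 0 0 0 0 0 0 0.2; 0 0 0 0 0 0 0.1; 0 0 0 0 0 0 0; 0 0 0 0 0 0 -0.5; 0 0 0 0 0 0 -0.5;0 0 0 0 0 0 -0.5;0 0 0 0 0 0 -0.5;0 0 0 0 0 0 -0.5' 35;  python3 - <<'E'
from h import *
now()
E
```

```text
t: 3.65
tool_pos: [530.1, -328.7, 17.3]
ee_rot: [3.142, -0.611, 1.25]
force: [0.0, -1.0, 4.1]
finger_gap: 59.7
finger_force: 35.0
3.65 [ 530.1 -328.7   17.3] [ 3.142 -0.611  1.25 ] [-0.99  0.74  1.38  0.47  1.44 -0.83] [ 0.  -1.   4.1] 59.704980912202494 34.99434381723404
grasp [ 528.7 -333.    23.8] y -18.4 z [ 0.181  0.545 -0.819]
```

```bash
python3 -m handwheel '0.03 0 -0.043 0 0 0 -0.5; 0.07 0 -0.1 0 0 0 -0.5; 0.12 0 -0.17 0 0 0 -0.5; 0.15 0 -0.215 0 0 0 -0.5; 0.15 0 -0.215 0 0 0 -0.5; 0.15 0 -0.215 0 0 0 -0.5';  python3 - <<'E'
from h import *
now(); tgt([450,-210,150],-30,55); tgt([450,-210,150],-30,10)
E
```

```text
t: 4.15
tool_pos: [530.4, -329.7, 148.9]
ee_rot: [3.139, -0.608, 1.251]
force: [0.3, -0.6, -3.3]
finger_gap: 59.8
finger_force: 35.0
4.15 [ 530.4 -329.7  148.9] [ 3.139 -0.608  1.251] [-0.99  0.56  1.36  0.47  1.62 -0.74] [ 0.3 -0.6 -3.3] 59.81154765752016 34.99409392476082
grasp [ 528.9 -334.   155.5] y -18.4 z [ 0.182  0.542 -0.821]
row [ 0.131 -0.231  0.099] [ 0.026 -0.995  0.141] rows 3.394429765304303 12.633940889267842
row [ 0.135 -0.229  0.11 ] [-0.027 -0.497  0.13 ] rows 3.448991601630063 6.462843872500001
```

```bash
python3 -m handwheel '0.03 -0.05 0.02 0.026 -0.995 0.141 -0.5; 0.06 -0.1 0.04 0.026 -0.995 0.141 -0.5; 0.1 -0.15 0.07 0.026 -0.995 0.141 -0.5; 0.131 -0.231 0.099 0.026 -0.995 0.141 -0.5; 0.131 -0.231 0.099 0.026 -0.995 0.141 -0.5; 0.131 -0.231 0.099 0.026 -0.995 0.141 -0.5; 0.131 -0.231 0.099 0.026 -0.995 0.141 -0.5; 0.131 -0.231 0.099 0.026 -0.995 0.141 -0.5; 0.131 -0.231 0.099 0.026 -0.995 0.141 -0.5; 0.131 -0.231 0.099 0.026 -0.995 0.141 -0.5';  python3 - <<'E'
from h import *
now(); tgt([450,-210,100],-30,55)
E
```

```text
t: 4.98
tool_pos: [445.5, -213.5, 143.4]
ee_rot: [-3.104, 0.637, 1.109]
force: [-0.2, 0.1, -2.8]
finger_gap: 59.4
finger_force: 35.0
4.9833 [ 445.5 -213.5  143.4] [-3.104  0.637  1.109] [-0.32  0.23  1.82 -0.65  1.31  0.4 ] [-0.2  0.1 -2.8] 59.386273843840186 34.99253645539284
grasp [ 447.9 -209.4  149.9] y -27.7 z [-0.298 -0.515 -0.803]
row [0.055 0.007 0.079] [ 0.005 -0.205  0.031] rows 1.1543822984436654 2.6086496958612693
```

```bash
python3 -m handwheel '0.03 0.004 0.04 0.005 -0.205 0.031 -0.5; 0.055 0.007 0.079 0.005 -0.205 0.031 -0.5; 0.055 0.007 0.079 0.005 -0.205 0.031 -0.5; 0.055 0.007 0.079 0.005 -0.205 0.031 -0.5; 0.055 0.007 0.079 0.005 -0.205 0.031 -0.5; 0.055 0.007 0.079 0.005 -0.205 0.031 -0.5';  python3 - <<'E'
from h import *
now(); tgt([450,-210,36],-30,55)
c=cap('side','s2'); u,v=px(c,[450,-210,100]).astype(int); print(u,v)
im=c['color'][max(v-75,0):v+75,u-100:u+100,::-1]; cv2.imwrite('pics/s2c.png',cv2.resize(im,(800,600),interpolation=2))
E
```

```text
t: 5.48
tool_pos: [447.7, -216.8, 97.0]
ee_rot: [3.142, 0.952, 1.046]
force: [-0.1, -0.7, -1.3]
finger_gap: 59.9
finger_force: 35.0
5.4833 [ 447.7 -216.8   97. ] [3.142 0.952 1.046] [-0.21  0.5   1.74 -0.9   1.41  0.72] [-0.1 -0.7 -1.3] 59.88938772291808 34.99388225376606
grasp [ 451.  -211.1  101.6] y -30.1 z [-0.408 -0.705 -0.58 ]
row [ 0.107 -0.003  0.075] [-0.001 -0.005 -0.001] rows 1.5736519408714265 0.06502906064519048
276 313
```

View pics/s2c.png

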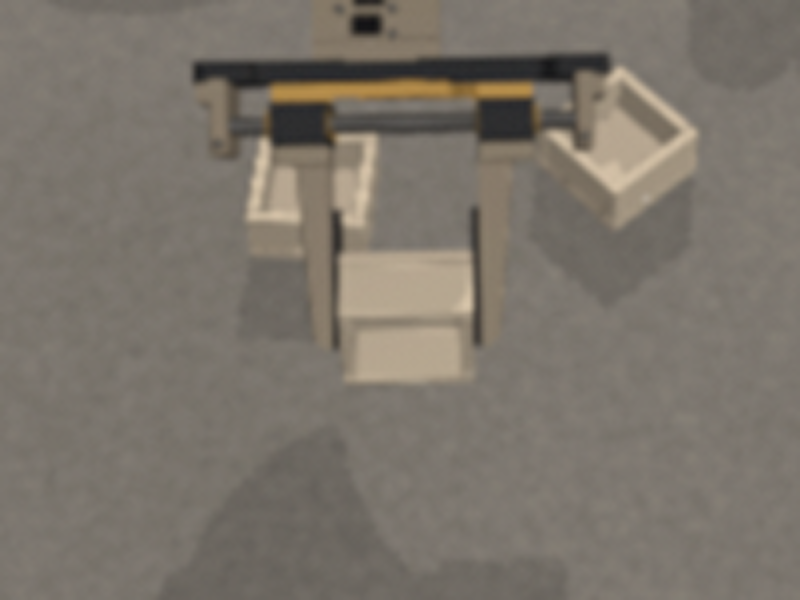

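The picture shows the dish held squarely on its side, mouth forward, at crop (405,320). Spare B is under the gripper at (310,195), so I'll set the dish down about 40 mm further from it.

```bash
python3 -c "
from h import *
tgt([430,-250,60],-30,55);tgt([430,-250,36],-30,55)"
```

```text
row [0.018 0.002 0.121] [-0.    -0.005 -0.002] rows 1.46908796077487 0.07042172491799666
row [0.057 0.001 0.149] [-0.    -0.005 -0.002] rows 1.914161398732631 0.07042172491799666
```

```bash
python3 -m handwheel '0.01 0.001 0.06 0 -0.005 0 -0.5; 0.018 0.002 0.121 0 -0.005 0 -0.5; 0.04 0.001 0.135 0 -0.005 0 -0.5; 0.057 0.001 0.149 0 -0.005 0 -0.5; 0.057 0.001 0.149 0 -0.005 0 -0.5; 0.057 0.001 0.149 0 -0.005 0 -0.5'; python3 -c "
from h import *
now();tgt([430,-250,29],-30,55)"
```

```text
t: 6.03
tool_pos: [426.4, -255.4, 31.5]
ee_rot: [3.139, 0.961, 1.043]
force: [0.5, -0.1, -1.5]
finger_gap: 59.5
finger_force: 35.0
6.0333 [ 426.4 -255.4   31.5] [3.139 0.961 1.043] [-0.28  0.6   1.78 -0.97  1.29  0.8 ] [ 0.5 -0.1 -1.5] 59.53875937329841 34.994157180190086
grasp [ 429.7 -249.7   36.1] y -30.1 z [-0.41  -0.71  -0.573]
row [0.012 0.001 0.008] [-0.     0.001 -0.001] rows 0.17048361364076692 0.021608069391705113
```

```bash
python3 -m handwheel '0.003 0 0.002 0 0 0 -0.5; 0.006 0 0.004 0 0 0 -0.5; 0.008 0 0.006 0 0 0 -0.5; 0.0095 0 0.0068 0 0 0 -0.5; 0.0095 0 0.0068 0 0 0 -0.5; 0.0095 0 0.0068 0 0 0 -0.5'; python3 -m handwheel '0.0008 0 0.0006 0 0 0 -0.5;0.0008 0 0.0006 0 0 0 -0.5;0.0008 0 0.0006 0 0 0 -0.5'; python3 -c "
from h import *
now()"
```

```text
t: 6.53
tool_pos: [426.7, -255.2, 26.5]
ee_rot: [3.138, 0.964, 1.043]
force: [0.3, 4.6, 6.9]
finger_gap: 59.8
finger_force: 35.0
t: 6.78
tool_pos: [426.7, -255.2, 26.5]
ee_rot: [3.138, 0.964, 1.043]
force: [-0.4, 5.5, 9.0]
finger_gap: 59.6
finger_force: 35.0
6.7833 [ 426.7 -255.2   26.5] [3.138 0.964 1.043] [-0.28  0.61  1.78 -0.98  1.29  0.81] [-0.4  5.5  9. ] 59.63823517304999 34.99458521604538
grasp [ 430.  -249.5   31. ] y -30.1 z [-0.411 -0.712 -0.57 ]
```

Contact is at 31 mm with about 9 N pressing. Opening gradually.

```bash
python3 -m handwheel '0 0 0 0 0 0 0.3;-0.0005 0 -0.0004 0 0 0 0.32; -0.0005 0 -0.0004 0 0 0 0.34; -0.0005 0 -0.0004 0 0 0 0.4;-0.0005 0 -0.0004 0 0 0 0.6;-0.0005 0 -0.0004 0 0 0 1; -0.0005 0 -0.0004 0 0 0 1;-0.0005 0 -0.0004 0 0 0 1' 5; python3 -m handwheel '0 0 -0.03 0 0 0 1; 0 0 -0.08 0 0 0 1; 0 0 -0.14 0 0 0 1; 0 0 -0.2 0 0 0 1;0 0 -0.25 0 0 0 1;0 0 -0.3 0 0 0 1;0 0 -0.3 0 0 0 1;0 0 -0.3 0 0 0 1'; python3 - <<'E'
from h import *
now(); tgt([430,-250,150],-30,-40)
c=cap('side','s3'); u,v=px(c,[430,-253,30]).astype(int); print(u,v)
im=c['color'][v-60:v+60,u-80:u+80,::-1]; a=cv2.resize(im,(400,300),interpolation=2)
c=cap('top','t3'); u,v=px(c,[430,-253,60]).astype(int); print(u,v)
im=c['color'][v-40:v+40,u-53:u+53,::-1]; b=cv2.resize(im,(400,300),interpolation=2)
cv2.imwrite('pics/s3c.png',np.hstack([a,b]))
E
```

```text
t: 7.45
tool_pos: [425.7, -255.1, 24.4]
ee_rot: [-3.141, 0.962, 1.046]
force: [-0.4, 0.5, -0.7]
finger_gap: 89.0
finger_force: 0.0
t: 8.12
tool_pos: [488.8, -147.6, 111.3]
ee_rot: [3.138, 0.96, 1.044]
force: [0.3, 0.0, -0.2]
finger_gap: 91.7
finger_force: 0.0
8.1167 [ 488.8 -147.6  111.3] [3.138 0.96  1.044] [-0.08  0.57  1.6  -0.83  1.54  0.73] [ 0.3  0.  -0.2] 91.71206061839646 0.0
grasp [ 492.1 -141.9  115.9] y -30.0 z [-0.408 -0.711 -0.573]
row [-0.183  0.001  0.148] [0.002 1.056 0.   ] rows 2.8217012351420534 13.272454870585312
280 355
390 311
```

View pics/s3c.png

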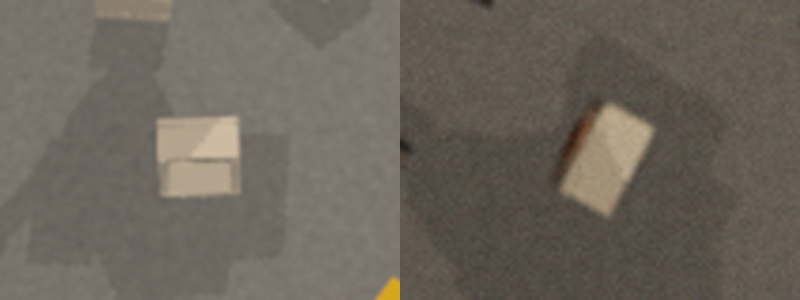

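Left (side view) and right (top view) both show the dish standing on its side. The foot edge is on the left, the mouth faces right, and the top face is centred near crop (609,158).

```bash
python3 - <<'E'
from h import *
c=np.load('pics/t3.npz')
q=[ray(c,390-53+(x-400)/3.774,311-40+y/3.75,60) for x,y in [(610,102),(655,128),(610,215),(560,190)]]; print(q,np.mean(q,0))
tgt([430,-250,190],-30,-40)
E
```

```text
[array([ 460.4, -259.7,   60. ]), array([ 444.3, -286.1,   60. ]), array([ 393. , -257.4,   60. ]), array([ 408.5, -228. ,   60. ])] [ 426.55 -257.8    60.  ]
row [-0.249  0.003  0.097] [-1.000e-03  1.057e+00 -1.000e-03] rows 3.204179487209215 13.286662247631147
```

```bash
python3 -m handwheel '-0.1 0 -0.05 0 0.1 0 1; -0.2 0 0 0 0.2 0 1; -0.249 0 0.097 0 1 0 1; -0.249 0 0.097 0 1 0 1; -0.249 0 0.097 0 1 0 1; -0.249 0 0.097 0 1 0 1; -0.249 0 0.097 0 1 0 1; -0.249 0 0.097 0 1 0 1; -0.249 0 0.097 0 1 0 1; -0.249 0 0.097 0 1 0 1' ; python3 - <<'E'
from h import *
now(); tgt([424,-260,130],-30.2,-40)
E
```

```text
t: 9.05
tool_pos: [431.1, -245.3, 185.0]
ee_rot: [3.14, -0.294, 1.044]
force: [-0.4, -0.7, -0.2]
finger_gap: 91.7
finger_force: 0.0
9.05 [ 431.1 -245.3  185. ] [ 3.14  -0.294  1.044] [-0.94  0.02  1.86  0.27  1.39 -0.48] [-0.4 -0.7 -0.2] 91.70127273211848 0.0
grasp [ 429.9 -247.3  192.6] y -30.2 z [ 0.147  0.249 -0.957]
row [-0.057  0.002  0.111] [0.001 0.258 0.   ] rows 1.491098306664958 3.237955255830654
```

```bash
python3 -m handwheel '-0.057 0.002 0.111 0 0.258 0 1; -0.057 0.002 0.111 0 0.258 0 1; -0.057 0.002 0.111 0 0.258 0 1; -0.057 0.002 0.111 0 0.258 0 1; -0.057 0.002 0.111 0 0.258 0 1; -0.057 0.002 0.111 0 0.258 0 1' ; python3 - <<'E'
from h import *
now(); tgt([424,-260,32],-30.2,-40)
E
```

```text
t: 9.55
tool_pos: [426.7, -255.3, 123.4]
ee_rot: [-3.141, -0.691, 1.044]
force: [0.1, -0.4, 0.4]
finger_gap: 92.3
finger_force: 0.0
9.55 [ 426.7 -255.3  123.4] [-3.141 -0.691  1.044] [-1.14  0.27  1.84  0.55  1.49 -0.79] [ 0.1 -0.4  0.4] 92.29445937568623 0.0
grasp [ 424.1 -259.7  129.5] y -30.1 z [ 0.319  0.551 -0.771]
row [-0.125  0.     0.15 ] [-0.001  0.005  0.   ] rows 2.339551495538281 0.05910298192755756
```

```bash
python3 -m handwheel '-0.05 0 0.06 0 0 0 1; -0.09 0 0.11 0 0 0 1; -0.11 0 0.135 0 0 0 1; -0.125 0 0.15 0 0 0 1; -0.125 0 0.15 0 0 0 1; -0.125 0 0.15 0 0 0 1'; python3 -c "
from h import *
now()"; python3 -m handwheel '0 0 0 0 0 0 0.6; 0 0 0 0 0 0 0.5; 0 0 0 0 0 0 0.45; 0 0 0 0 0 0 0.4; 0 0 0 0 0 0 0.35; 0 0 0 0 0 0 0.3; 0 0 0 0 0 0 0.2; 0 0 0 0 0 0 -0.5;0 0 0 0 0 0 -0.5;0 0 0 0 0 0 -0.5' 10; python3 -m handwheel '0 0 0 0 0 0 -0.5;0 0 0 0 0 0 -0.5;0 0 0 0 0 0 -0.5' 35; python3 - <<'E'
from h import *
now()
E
```

```text
t: 10.05
tool_pos: [427.6, -255.5, 26.9]
ee_rot: [3.139, -0.691, 1.049]
force: [-0.4, 0.1, 0.5]
finger_gap: 91.9
finger_force: 0.0
10.05 [ 427.6 -255.5   26.9] [ 3.139 -0.691  1.049] [-1.14  0.45  1.84  0.57  1.34 -0.89] [-0.4  0.1  0.5] 91.89984110445089 0.0
grasp [ 425.  -259.9   33.1] y -30.0 z [ 0.32   0.551 -0.77 ]
t: 10.88
tool_pos: [426.7, -255.4, 25.9]
ee_rot: [-3.141, -0.693, 1.046]
force: [-2.7, -0.4, 4.1]
finger_gap: 60.3
finger_force: 10.0
t: 11.13
tool_pos: [426.7, -255.4, 25.9]
ee_rot: [-3.141, -0.693, 1.046]
force: [-3.5, -0.2, 5.5]
finger_gap: 59.6
finger_force: 35.0
11.1333 [ 426.7 -255.4   25.9] [-3.141 -0.693  1.046] [-1.14  0.45  1.85  0.57  1.34 -0.89] [-3.5 -0.2  5.5] 59.57221522269175 34.999857880175114
grasp [ 424.1 -259.8   32.1] y -30.1 z [ 0.32   0.553 -0.769]
```

```bash
python3 -m handwheel '0.03 0 -0.04 0 0 0 -0.5; 0.08 0 -0.1 0 0 0 -0.5; 0.14 0 -0.16 0 0 0 -0.5; 0.2 0 -0.24 0 0 0 -0.5; 0.24 0 -0.28 0 0 0 -0.5; 0.24 0 -0.28 0 0 0 -0.5; 0.24 0 -0.28 0 0 0 -0.5';  python3 - <<'E'
from h import *
now(); tgt([500,20,230],0,0)
E
```

```text
t: 11.72
tool_pos: [428.8, -253.9, 211.1]
ee_rot: [3.136, -0.689, 1.049]
force: [-0.1, -0.0, -3.0]
finger_gap: 59.7
finger_force: 35.0
11.7167 [ 428.8 -253.9  211.1] [ 3.136 -0.689  1.049] [-1.14  0.14  1.79  0.55  1.64 -0.7 ] [-0.1 -0.  -3. ] 59.72382479705574 34.999880427494645
grasp [ 426.3 -258.3  217.3] y -30.1 z [ 0.322  0.549 -0.772]
row [ 0.435 -0.152  0.33 ] [ 0.118 -0.428 -0.32 ] rows 6.797540365197064 6.87830351094765
```

```bash
python3 -m handwheel '0.05 -0.02 0.04 0.118 -0.428 -0.32 -0.5; 0.12 -0.04 0.09 0.118 -0.428 -0.32 -0.5; 0.435 -0.152 0.33 0.118 -0.428 -0.32 -0.5; 0.435 -0.152 0.33 0.118 -0.428 -0.32 -0.5; 0.435 -0.152 0.33 0.118 -0.428 -0.32 -0.5; 0.435 -0.152 0.33 0.118 -0.428 -0.32 -0.5; 0.435 -0.152 0.33 0.118 -0.428 -0.32 -0.5; 0.435 -0.152 0.33 0.118 -0.428 -0.32 -0.5; 0.435 -0.152 0.33 0.118 -0.428 -0.32 -0.5; 0.435 -0.152 0.33 0.118 -0.428 -0.32 -0.5';  python3 - <<'E'
from h import *
now(); tgt([541,241,200],24,50)
E
```

```text
t: 12.55
tool_pos: [497.9, 22.5, 219.3]
ee_rot: [-3.135, -0.006, 1.574]
force: [0.0, -0.7, -2.1]
finger_gap: 59.8
finger_force: 35.0
12.55 [497.9  22.5 219.3] [-3.135 -0.006  1.574] [-0.2  -0.03  1.81  0.    1.37 -0.2 ] [ 0.  -0.7 -2.1] 59.81156181710648 34.99960619956255
grasp [497.9  22.5 227.3] y 0.2 z [-0.007  0.006 -1.   ]
row [0.425 0.093 0.051] [-0.119 -0.552 -0.246] rows 5.258231470875618 7.743593339068015
```

```bash
python3 -m handwheel '0.05 0.01 0.005 -0.119 -0.552 -0.246 -0.5; 0.12 0.02 0.01 -0.119 -0.552 -0.246 -0.5; 0.425 0.093 0.051 -0.119 -0.552 -0.246 -0.5; 0.425 0.093 0.051 -0.119 -0.552 -0.246 -0.5; 0.425 0.093 0.051 -0.119 -0.552 -0.246 -0.5; 0.425 0.093 0.051 -0.119 -0.552 -0.246 -0.5; 0.425 0.093 0.051 -0.119 -0.552 -0.246 -0.5; 0.425 0.093 0.051 -0.119 -0.552 -0.246 -0.5; 0.425 0.093 0.051 -0.119 -0.552 -0.246 -0.5; 0.425 0.093 0.051 -0.119 -0.552 -0.246 -0.5';  python3 - <<'E'
from h import *
now(); tgt([541,241,200],24,50); tgt([541,241,130],24,50)
# platter centre from first top picture: bright disc outline fit
c=np.load('pics/top0.npz'); g=c['color'].astype(int); m=(g[205:330,110:235].min(2)>95).astype('uint8')
cn=max(cv2.findContours(m,0,1)[0],key=cv2.contourArea)[:,0]+[110,205]
W=np.array([ray(c,*p,50)[:2] for p in cn])
from scipy.optimize import least_squares
r=least_squares(lambda p:np.hypot(*(W-p[:2]).T)-p[2],[541,241,110],loss='soft_l1'); print(r.x, len(W))
E
```

```text
t: 13.38
tool_pos: [545.3, 231.3, 194.7]
ee_rot: [-3.14, 0.873, 1.983]
force: [0.1, 0.4, -2.0]
finger_gap: 59.5
finger_force: 35.0
13.3833 [545.3 231.3 194.7] [-3.14   0.873  1.983] [ 0.6   0.45  1.53 -0.86  1.44  0.43] [ 0.1  0.4 -2. ] 59.52281363598677 34.99972636811435
grasp [542.8 236.9 199.8] y 23.6 z [ 0.306 -0.703 -0.642]
row [ 0.006  0.    -0.007] [-0.004  0.    -0.003] rows 0.10842832551749305 0.05866525598002371
row [0.113 0.    0.083] [-0.004  0.    -0.003] rows 1.6796151448336643 0.05866525598002371
[542.04925704 241.95990894 108.58261724] 366
```

```bash
python3 -c "
from h import *
tgt([541,243.7,105],24,50)"
```

```text
row [0.154 0.002 0.111] [-0.004  0.    -0.003] rows 2.282440872603187 0.05866525598002371
```

```bash
python3 -m handwheel '0.05 0 0.037 0 0 0 -0.5; 0.09 0 0.07 0 0 0 -0.5; 0.13 0.001 0.095 0 0 0 -0.5; 0.154 0.002 0.111 0 0 0 -0.5; 0.154 0.002 0.111 0 0 0 -0.5; 0.154 0.002 0.111 0 0 0 -0.5';  python3 - <<'E'
from h import *
now(); tgt([541,243.7,80],24,50)
c=cap('side','s4'); u,v=px(c,[542,242,70]).astype(int); print(u,v,'pad c',px(c,[542,242,52]),'dish exp',px(c,[542,242,99-18]),px(c,[542,242,99+18]))
im=c['color'][v-60:v+60,u-80:u+80,::-1]; a=cv2.resize(im,(400,300),interpolation=2)
c=cap('top','t4'); u,v=px(c,[542,242,70]).astype(int); print(u,v)
im=c['color'][v-45:v+45,u-60:u+60,::-1]; b=cv2.resize(im,(400,300),interpolation=2)
cv2.imwrite('pics/s4c.png',np.hstack([a,b]))
E
```

```text
t: 13.88
tool_pos: [545.1, 239.1, 103.6]
ee_rot: [3.135, 0.875, 1.978]
force: [-0.3, -0.4, -2.0]
finger_gap: 59.7
finger_force: 35.0
13.8833 [545.1 239.1 103.6] [3.135 0.875 1.978] [ 0.61  0.59  1.54 -0.88  1.35  0.56] [-0.3 -0.4 -2. ] 59.683055659171366 34.99975863844156
grasp [542.6 244.7 108.7] y 23.7 z [ 0.311 -0.702 -0.641]
row [ 0.044 -0.004  0.037] [-0.001  0.001 -0.005] rows 0.6901841915713043 0.0629883468022258
215 165 pad c [216.6 170.6] dish exp [215.2 161.5] [213.4 149.8]
170 267
```

View pics/s4c.png

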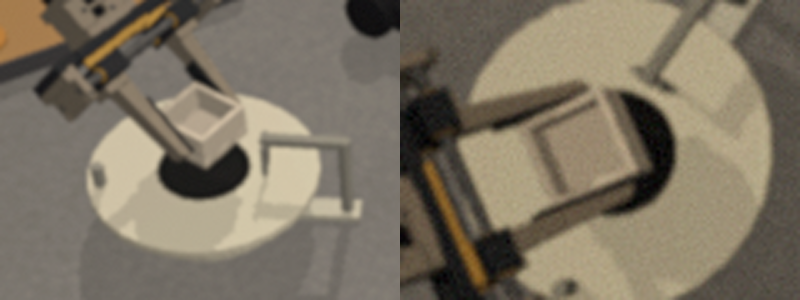

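```bash
python3 - <<'E'
from h import *
c=np.load('pics/t4.npz')
q=[ray(c,110+(x-400)/3.333,222+y/3.333,120.7) for x,y in [(525,125),(600,87),(635,180),(553,200)]]; print(q,np.mean(q,0))
im=c['color'][235:295,140:210,::-1]; b=cv2.resize(im,(700,600),interpolation=2); cv2.imwrite('pics/t4c.png',b)
E
```

```text
[array([559.6, 275.8, 120.7]), array([583.2, 226.8, 120.7]), array([522.4, 204.1, 120.7]), array([510.7, 257.5, 120.7])] [543.975 241.05  120.7  ]
```

View pics/t4c.png

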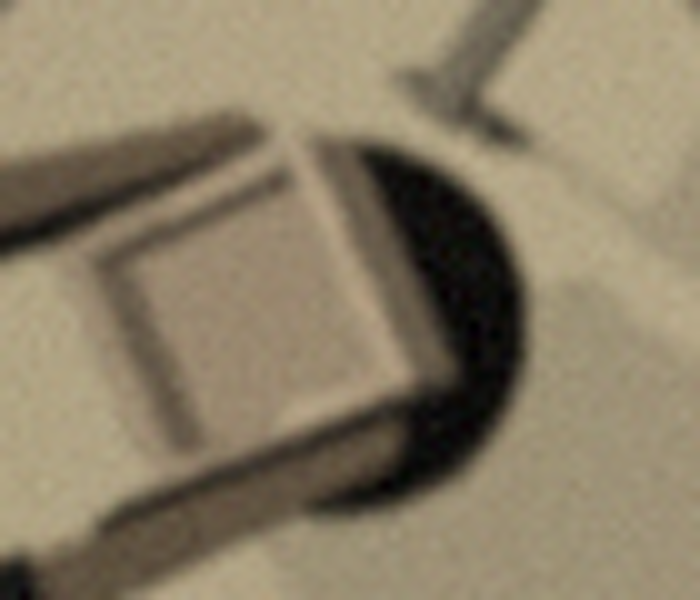

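The dish is the right way up between the fingers. Rim corners are at crop (80,245), (300,140), (425,375) and (190,470), and the pad's right edge is at (525,310).

```bash
python3 - <<'E'
from h import *
c=np.load('pics/t4.npz')
q=np.array([ray(c,140+x/10,235+y/10,120.7) for x,y in [(80,245),(300,140),(425,375),(190,470)]]); print(q,np.mean(q,0),np.linalg.norm(np.roll(q,1,0)-q,axis=1))
print('pad right',ray(c,192.5,266,52))
tgt([541,244.7,77],23.7,50)
E
```

```text
[[559.6 274.7 120.7]
 [581.2 226.8 120.7]
 [529.8 199.8 120.7]
 [510.6 250.8 120.7]] [545.3   238.025 120.7  ] [54.51797869 52.54493315 58.059969   54.49440338]
pad right [543.7 197.7  52. ]
row [ 0.051 -0.006  0.043] [ 0.004  0.001 -0.004] rows 0.8013896132731381 0.06462340669840969
```

```bash
python3 -c "
from h import *
tgt([540.6,246,80],23.7,50)"
```

```text
row [ 0.048 -0.005  0.037] [ 0.004  0.001 -0.004] rows 0.7297361428033133 0.06462340669840969
```

```bash
python3 -m handwheel '0.013 -0.002 0.01 0 0 0 -0.5; 0.027 -0.003 0.02 0 0 0 -0.5; 0.038 -0.004 0.029 0 0 0 -0.5; 0.048 -0.005 0.037 0 0 0 -0.5; 0.048 -0.005 0.037 0 0 0 -0.5; 0.048 -0.005 0.037 0 0 0 -0.5';  python3 - <<'E'
from h import *
now()
E
```

```text
t: 14.48
tool_pos: [541.2, 240.7, 72.0]
ee_rot: [3.137, 0.876, 1.983]
force: [0.3, 0.2, -1.5]
finger_gap: 59.9
finger_force: 35.0
14.4833 [541.2 240.7  72. ] [3.137 0.876 1.983] [ 0.61  0.64  1.54 -0.89  1.32  0.6 ] [ 0.3  0.2 -1.5] 59.89429056145704 34.99838626943529
grasp [538.7 246.3  77.1] y 23.8 z [ 0.312 -0.702 -0.641]
```

```bash
python3 -m handwheel '0 0.0015 0 0 0 0 -0.5; 0.0008 0.003 0.0006 0 0 0 -0.5;0.0015 0.003 0.0013 0 0 0 -0.5;0.0023 0.003 0.0019 0 0 0 -0.5;0.0023 0.003 0.0019 0 0 0 -0.5'; python3 -m handwheel '0.0004 0 0.0003 0 0 0 -0.5; 0.0008 0 0.0006 0 0 0 -0.5;0.0008 0 0.0006 0 0 0 -0.5'; python3 -c "
from h import *
now()"
```

```text
t: 14.9
tool_pos: [542.9, 241.3, 71.1]
ee_rot: [3.135, 0.875, 1.982]
force: [-0.3, 0.0, -1.2]
finger_gap: 60.2
finger_force: 35.0
t: 15.15
tool_pos: [543.0, 241.3, 71.1]
ee_rot: [3.135, 0.876, 1.981]
force: [-0.8, 0.2, 0.7]
finger_gap: 60.0
finger_force: 35.0
15.15 [543.  241.3  71.1] [3.135 0.876 1.981] [ 0.61  0.64  1.54 -0.89  1.32  0.6 ] [-0.8  0.2  0.7] 60.030514262027275 34.9992950912565
grasp [540.5 246.9  76.2] y 23.8 z [ 0.313 -0.702 -0.64 ]
```

```bash
python3 -m handwheel '0.0008 0 0.0006 0 0 0 -0.5;0.0008 0 0.0006 0 0 0 -0.5'; python3 -m handwheel '0 0 0 0 0 0 0.3;0 0 0 0 0 0 0.32; 0 0 0 0 0 0 0.34; 0 0 0 0 0 0 0.38;0 0 0 0 0 0 0.45;0 0 0 0 0 0 0.55;0 0 0 0 0 0 0.55; 0 0 0 0 0 0 0.55' 5; python3 -m handwheel '0 0 -0.02 0 0 0 0.55; 0 0 -0.05 0 0 0 0.55; 0 0 -0.1 0 0 0 0.55; 0 0 -0.15 0 0 0 0.55;0 0 -0.2 0 0 0 0.55;0 0 -0.3 0 0 0 0.55;0 0 -0.3 0 0 0 0.55;0 0 -0.3 0 0 0 0.55;0 0 -0.3 0 0 0 0.55'; python3 - <<'E'
from h import *
now()
c=cap('side','s5')
im=c['color'][110:230,140:300,::-1]; a=cv2.resize(im,(400,300),interpolation=2)
c=cap('top','t5')
im=c['color'][215:320,115:235,::-1]; b=cv2.resize(im,(400,350),interpolation=2)
cv2.imwrite('pics/s5c.png',np.hstack([np.pad(a,((0,50),(0,0),(0,0))),b]))
E
```

```text
t: 15.32
tool_pos: [543.0, 241.3, 71.0]
ee_rot: [3.135, 0.877, 1.981]
force: [-1.7, -0.8, 4.7]
finger_gap: 59.9
finger_force: 35.0
t: 15.98
tool_pos: [542.8, 241.4, 70.0]
ee_rot: [3.135, 0.875, 1.982]
force: [-0.5, 0.4, 0.9]
finger_gap: 71.0
finger_force: 0.0
t: 16.73
tool_pos: [495.8, 347.2, 166.4]
ee_rot: [3.134, 0.875, 1.982]
force: [0.1, -0.4, -0.3]
finger_gap: 71.3
finger_force: 0.0
16.7333 [495.8 347.2 166.4] [3.134 0.875 1.982] [ 0.78  0.61  1.36 -0.8   1.57  0.54] [ 0.1 -0.4 -0.3] 71.27472590318183 0.0
grasp [493.3 352.8 171.5] y 23.9 z [ 0.314 -0.7   -0.641]
```

View pics/s5c.png

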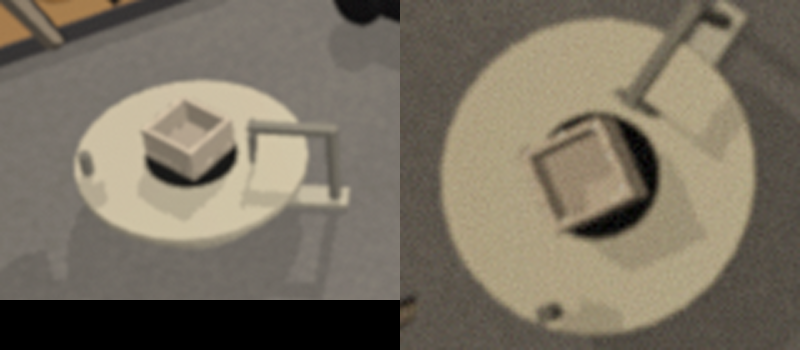

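The dish stands upright on the pad. In the top crop its rim corners are (530,155), (600,118), (635,190) and (562,230), and the peg is at (549,312).

```bash
python3 - <<'E'
from h import *
c=np.load('pics/t5.npz')
f=lambda x,y,z:ray(c,115+(x-400)/3.333,215+y/3.333,z)
q=np.array([f(x,y,88) for x,y in [(530,155),(600,118),(635,190),(562,230)]]); print(q.mean(0),np.linalg.norm(np.roll(q,1,0)-q,axis=1))
print('pad',f(597,175.5,52),'peg',f(549,309,74))
# finer: correlate projected rim outline with the dish edge by a synthetic fit
g=cv2.cvtColor(c['color'],cv2.COLOR_RGB2GRAY).astype(float); g=cv2.GaussianBlur(g,(0,0),.7)
best=[]
for dx in range(-14,15,1):
  for dy in range(-14,15,1):
    for a in range(14,36,3):
      ca,sa=np.cos(np.radians(a)),np.sin(np.radians(a))
      def ringmean(h):
        t=np.linspace(-h,h,25); p=np.r_[np.c_[t,0*t+h],np.c_[t,0*t-h],np.c_[0*t+h,t],np.c_[0*t-h,t]]
        X=np.c_[542+dx+ca*p[:,0]-sa*p[:,1],242+dy+sa*p[:,0]+ca*p[:,1],0*p[:,0]+88]
        P=(c['K']@(X@c['R'].T+c['t']).T); P=(P[:2]/P[2]).astype('float32')
        return cv2.remap(g,P[0][None].astype('float32'),P[1][None].astype('float32'),1).mean()
      best.append((ringmean(27)-ringmean(22),542+dx,242+dy,a))
best.sort(); print(best[-6:])
E
```

```text
[542.55  238.875  88.   ] [54.886246   52.81600136 54.03008421 55.32684701]
pad [540.8 240.3  52. ] peg [451.6 265.9  74. ]
[(np.float64(22.182942378019348), 552, 249, 29), (np.float64(22.349616466842022), 554, 249, 23), (np.float64(22.392869964937645), 543, 245, 23), (np.float64(22.777396906009585), 553, 249, 26), (np.float64(22.880145993396027), 552, 249, 26), (np.float64(23.006237980600673), 553, 249, 23)]
```

The dish centre is within about 3 mm of the axis (tolerance 10 mm), so it can stay. The peg is at (451,266), about 165° from the axis. I'll push it counter-clockwise (towards -y) with shut, vertical fingers.

```bash
python3 -c "
from h import *
tgt([446,312,190],0,0)"
```

```text
row [-0.04  -0.118 -0.006] [0.117 0.549 0.247] rows 1.4920725629790261 7.710210976848197
```

```bash
python3 -m handwheel '-0.04 -0.118 -0.006 0.117 0.549 0.247 -1;-0.04 -0.118 -0.006 0.117 0.549 0.247 -1;-0.04 -0.118 -0.006 0.117 0.549 0.247 -1;-0.04 -0.118 -0.006 0.117 0.549 0.247 -1;-0.04 -0.118 -0.006 0.117 0.549 0.247 -1;-0.04 -0.118 -0.006 0.117 0.549 0.247 -1;-0.04 -0.118 -0.006 0.117 0.549 0.247 -1;-0.04 -0.118 -0.006 0.117 0.549 0.247 -1;-0.04 -0.118 -0.006 0.117 0.549 0.247 -1;-0.04 -0.118 -0.006 0.117 0.549 0.247 -1'; python3 -c "
from h import *
now();tgt([446,312,78],0,0)"
```

```text
t: 17.67
tool_pos: [446.1, 311.0, 182.1]
ee_rot: [3.141, 0.002, 1.568]
force: [-0.8, -0.1, 0.4]
finger_gap: 6.6
finger_force: 0.0
17.6667 [446.1 311.  182.1] [3.141e+00 2.000e-03 1.568e+00] [ 0.39  0.12  1.73 -0.    1.29  0.39] [-0.8 -0.1  0.4] 6.645082393927634 0.0
grasp [446.1 311.  190.1] y -0.2 z [ 0.    -0.002 -1.   ]
row [ 0.002 -0.     0.224] [ 0.     0.001 -0.002] rows 2.6909649498992474 0.025652086855033018
```

```bash
python3 -m handwheel '0 0 0.08 0 0 0 -1; 0 0 0.15 0 0 0 -1; 0 0 0.19 0 0 0 -1; 0 0 0.224 0 0 0 -1; 0 0 0.224 0 0 0 -1; 0 0 0.224 0 0 0 -1'; python3 -m handwheel '-0.01 0 0 0 0 0 -1; -0.025 0 0 0 0 0 -1; -0.04 0 0 0 0 0 -1; -0.04 0 0 0 0 0 -1; -0.04 0 0 0 0 0 -1'; python3 -c "
from h import *
now()"
```

```text
t: 18.17
tool_pos: [444.9, 313.3, 69.9]
ee_rot: [-3.14, 0.001, 1.573]
force: [0.2, 0.9, -1.0]
finger_gap: 0.3
finger_force: 0.0
t: 18.58
tool_pos: [446.9, 292.7, 72.0]
ee_rot: [3.138, -0.002, 1.57]
force: [-0.3, 0.8, 0.9]
finger_gap: 0.2
finger_force: 0.0
18.5833 [446.9 292.7  72. ] [ 3.138e+00 -2.000e-03  1.570e+00] [0.35 0.23 1.84 0.   1.07 0.35] [-0.3  0.8  0.9] 0.19104354898698517 0.0
grasp [446.9 292.7  80. ] y -0.1 z [ 0.003  0.002 -1.   ]
```

```bash
python3 -m handwheel '-0.015 0 0 0 0 0 -1; -0.045 0 0 0 0 0 -1; -0.095 0 0 0 0 0 -1; -0.155 0 0 0 0 0 -1; -0.16 0 0 0 0 0 -1; -0.15 0 -0.08 0 0 0 -1; -0.13 0 -0.16 0 0 0 -1; -0.1 0 -0.24 0 0 0 -1; -0.1 0 -0.24 0 0 0 -1; -0.1 0 -0.24 0 0 0 -1'; python3 - <<'E'
from h import *
now()
for i in range(4):
    c=cap('top','r%d'%i); 
    # dark peg on the platter: darkest blob at radius 97
    g=cv2.cvtColor(c['color'],cv2.COLOR_RGB2GRAY); a=np.arange(0,360,2)
    v=[]
    for d in a:
        u=px(c,[541.5+97*np.cos(np.radians(d)),241.5+97*np.sin(np.radians(d)),72]); v.append(g[int(round(u[1])),int(round(u[0]))])
    o=np.argsort(v)[:8]; print(readout.get_state()['t'],[(int(a[k]),int(v[k])) for k in o])
E
```

```text
t: 19.42
tool_pos: [448.0, 244.3, 194.3]
ee_rot: [3.133, -0.003, 1.572]
force: [-0.0, 0.4, -0.9]
finger_gap: 0.3
finger_force: 0.0
19.4167 [448.  244.3 194.3] [ 3.133e+00 -3.000e-03  1.572e+00] [0.26 0.01 1.82 0.   1.3  0.26] [-0.   0.4 -0.9] 0.32031772510082135 0.0
grasp [448.  244.3 202.3] y 0.1 z [ 0.008  0.003 -1.   ]
19.4667 [(102, 19), (146, 19), (126, 20), (124, 20), (120, 22), (100, 23), (98, 23), (108, 25)]
19.5167 [(128, 12), (106, 17), (94, 17), (92, 20), (98, 22), (104, 24), (126, 25), (102, 25)]
19.5667 [(128, 14), (98, 19), (100, 19), (108, 19), (130, 20), (150, 20), (96, 23), (106, 23)]
19.6167 [(130, 15), (150, 17), (108, 21), (128, 21), (96, 22), (102, 22), (110, 23), (100, 23)]
```

```bash
python3 -m handwheel '-0.5 0 -0.05 0 0 0 -1; -0.5 0 -0.05 0 0 0 -1; -0.5 0 -0.05 0 0 0 -1; -0.5 0 -0.05 0 0 0 -1; -0.5 0 -0.05 0 0 0 -1; -0.5 0 -0.05 0 0 0 -1; -0.5 0 -0.05 0 0 0 -1'; cat > tr.py <<'E'
from h import *
import sys
for i in range(int(sys.argv[1])):
    c=viewer.capture('top'); g=cv2.cvtColor(c['color'],cv2.COLOR_RGB2GRAY).astype(float); g=cv2.GaussianBlur(g,(0,0),1); a=np.arange(0,360,3)
    P=np.array([px(c,[541.5+97*np.cos(np.radians(d)),241.5+97*np.sin(np.radians(d)),70]) for d in a],dtype='float32')
    v=cv2.remap(g,P[:,0][None].copy(),P[:,1][None].copy(),1)[0]; o=np.argsort(v)[:5]; print(round(readout.get_state()['t'],2),[(int(a[k]),int(v[k])) for k in o])
cv2.imwrite('pics/last.png',cv2.resize(c['color'][205:330,105:245,::-1],(700,625)[:2] if 0 else (672,600),interpolation=2))
E
python3 tr.py 6
```

```text
t: 20.2
tool_pos: [445.7, -13.2, 215.3]
ee_rot: [3.141, 0.001, 1.563]
force: [-0.0, 0.5, -0.3]
finger_gap: 0.5
finger_force: 0.0
20.25 [(327, 102), (129, 102), (126, 110), (330, 116), (132, 122)]
20.3 [(138, 99), (327, 101), (141, 110), (135, 116), (330, 117)]
20.35 [(327, 102), (150, 103), (147, 104), (330, 116), (144, 123)]
20.4 [(159, 96), (327, 102), (156, 106), (162, 112), (330, 117)]
20.45 [(168, 92), (171, 102), (327, 103), (165, 110), (330, 116)]
20.5 [(177, 93), (180, 96), (327, 102), (174, 113), (330, 117)]
```

The peg is running freely at about 3.4 rad/s: 129° to 178° within 0.25 s, already about one turn in. I'll let it coast down and check the dish.

```bash
for i in 1 2 3 4; do python3 -m handwheel '0 0 0 0 0 0 -1;0 0 0 0 0 0 -1;0 0 0 0 0 0 -1;0 0 0 0 0 0 -1;0 0 0 0 0 0 -1;0 0 0 0 0 0 -1' >/dev/null; python3 tr.py 2; done
```

```text
21.05 [(327, 103), (273, 109), (330, 116), (270, 119), (324, 130)]
21.1 [(327, 101), (282, 111), (279, 111), (330, 116), (285, 128)]
21.65 [(3, 94), (6, 96), (327, 103), (330, 116), (9, 117)]
21.7 [(12, 91), (327, 102), (15, 107), (9, 109), (330, 116)]
22.25 [(90, 101), (327, 102), (93, 113), (330, 116), (87, 117)]
22.3 [(327, 102), (96, 102), (99, 109), (330, 116), (93, 122)]
22.85 [(165, 88), (327, 102), (162, 104), (168, 106), (330, 116)]
22.9 [(171, 86), (168, 101), (327, 102), (174, 107), (330, 116)]
```

View pics/last.png

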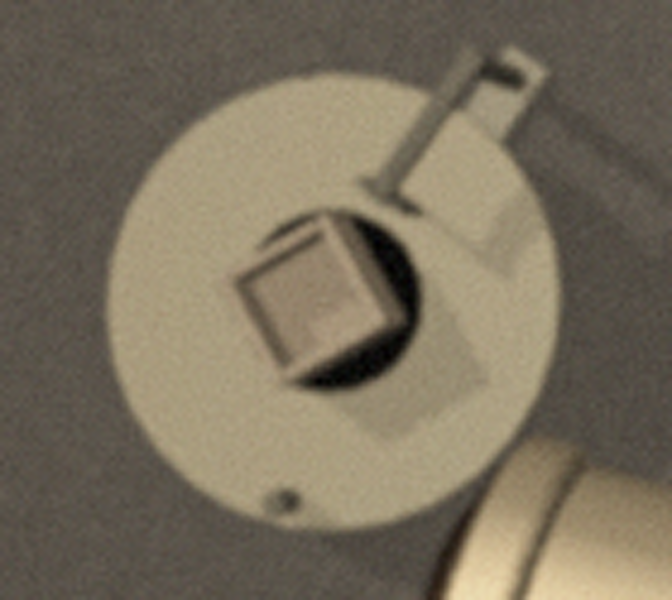

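The peg at crop (285,500) is back near its starting angle after about two turns and is still coasting. The dish is upright in the middle at (320,297), clear of the blade at (390,195), and the arm is away.

```bash
python3 -c "
from cell import robot
print(robot.hand_in())"
```

```text
the job is handed in; nothing more can be done
None
```

I turned the dish the right way up in two gentle stages and stood it in the middle of the turntable, then flicked the turntable by its peg; it had run about two turns when I handed in, with the dish still upright and clear of the scraper (no verdict was shown).

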